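# Point out the missing pool ball

## Task

Closing check at the games-room counter: show the attendant where a ball is missing and where it has got to. With the fingers pointing down, point at the empty place in the ball tray and keep the fingertips just above it for two seconds, then point in the same way, for two seconds, at the stray full-size pool ball resting on the counter (not the small ball), the fingertips two or three centimetres over it, and finish with the hand raised at least 20 cm above the counter. Touch and move nothing, and come down on each from above and go up again between them, so that you never point at another ball on the way.

Things in the scene. Friction and masses are not known exactly. Their poses are not given: they have to be found in the camera images.
- tray: Dark wooden ball tray, fixed, 142 mm (its x) by 210 mm (its y), rim 30 mm above the counter, walls 6 mm. 2 rows (along x) of 3 square compartments (along y), pitch 68 mm. Origin: centre of its underside; z up. Five hold a ball whose top stands 33 mm above the rim; one is empty. Between the balls on either side of a middle empty place 79 mm is free: a shut hand fits, an open one does not.
- gap: The empty compartment of the tray: centre of the green felt pad on its floor, 24 mm below the tray's rim; z up. This is the empty place to point at. It may be any of the six compartments.
- stray_center (a point): Centre of the stray pool ball: the full-size ivory ball, 57 mm across, loose, resting on a black rubber ring on the counter left of the tray; its centre is about 34 mm and its top about 62 mm above the counter. It rolls off if touched. (Its axes mean nothing.)
- small_center (a point): Centre of a smaller ivory ball, 35 mm across (from table football), loose, on a second, equal rubber ring; top about 38 mm above the counter. Not a pool ball: leave alone. Which ring has which ball varies.
- ball1_center (a point): Centre of one of the five ivory pool balls, 57 mm across, in the tray; centre about 35 mm, top about 63 mm above the counter.
- ball2_center (a point): Centre of one of the five ivory pool balls, 57 mm across, in the tray; centre about 35 mm, top about 63 mm above the counter.
- ball3_center (a point): Centre of one of the five ivory pool balls, 57 mm across, in the tray; centre about 35 mm, top about 63 mm above the counter.
- ball4_center (a point): Centre of one of the five ivory pool balls, 57 mm across, in the tray; centre about 35 mm, top about 63 mm above the counter.
- ball5_center (a point): Centre of one of the five ivory pool balls, 57 mm across, in the tray; centre about 35 mm, top about 63 mm above the counter.
- chalk1: Cube of cue chalk, 22 x 22 x 20 mm, loose, between the tray and the ball rests. Origin at its underside's centre. Bystander: leave alone.
- chalk2: Another cube of cue chalk, 22 x 22 x 20 mm, loose, on the left. Origin at its underside's centre. Bystander: leave alone.
- polish: Grey bottle of ball polish, 56 mm wide, 130 mm high, on the left. Origin at its underside's centre. Bystander: leave alone.
Things that resemble listed ones, but are neither listed nor needed, are in the scene too. Leave any red look-alike of the part that bears stray_center alone.

How it is judged:
On the way, in this order (a step that is already met when the one before it is completed fails the run):
1. fingers point down (within 50 deg) at the empty place for 1.5 s: TCP within 20 mm of its centre sideways and at most 95 mm above the rim (fingertips at most 43 mm above the other balls' tops) (horizontal distance between the grasp point and gap below 0.02 m and z of the grasp point in the frame of gap between 0.02 and 0.119 m and angle between the grasp point's own z axis and vertical above 2.2 rad), for 1.5 s.
2. fingers point down (within 50 deg) at the stray pool ball for 1.5 s: TCP within 20 mm of its centre sideways, fingertips at most 45 mm above its top (horizontal distance between the grasp point and stray_center below 0.02 m and distance between the grasp point and stray_center below 0.0925 m and angle between the grasp point's own z axis and vertical above 2.2 rad), for 1.5 s.
At the end, for the whole second after the job is handed in: The TCP is raised at least 17 cm above the counter; every ball is within 8 mm and each chalk and the bottle within 10 mm of where it started (height (world z) of the grasp point above 0.17 m and distance of each of ball1_center, ball2_center, ball3_center, ball4_center, ball5_center, stray_center, small_center from where it was at the start of the episode below 0.008 m and distance of each of chalk1, chalk2, polish from where it was at the start of the episode below 0.01 m); the robot touches nothing.
It fails at once if the robot touches anything (contact force between any of the fingers, the arm and anything else above 0.5 N).
It fails at once if a ball or a bystander is moved, lifted or carried (15 mm) (distance of any of ball1_center, ball2_center, ball3_center, ball4_center, ball5_center, stray_center, small_center, chalk1, chalk2, polish from where it was at the start of the episode above 0.015 m).
It fails at once if it points at a wrong ball: TCP within 15 mm sideways of the centre of a tray ball or the small ball, fingertips less than 45 mm above its top ((horizontal distance between the grasp point and ball1_center below 0.015 m and distance between the grasp point and ball1_center below 0.0925 m) or (horizontal distance between the grasp point and ball2_center below 0.015 m and distance between the grasp point and ball2_center below 0.0925 m) or (horizontal distance between the grasp point and ball3_center below 0.015 m and distance between the grasp point and ball3_center below 0.0925 m) or (horizontal distance between the grasp point and ball4_center below 0.015 m and distance between the grasp point and ball4_center below 0.0925 m) or (horizontal distance between the grasp point and ball5_center below 0.015 m and distance between the grasp point and ball5_center below 0.0925 m) or (horizontal distance between the grasp point and small_center below 0.015 m and distance between the grasp point and small_center below 0.0815 m)).
It also fails if it takes over 42 s, if anything falls off the work surface, if the arm or the gripper's body presses on something with over 40 N, if the wrist force passes 120 N, or if a joint passes its speed limit or range.

## Robot

A 6-joint arm with a two-finger parallel gripper is mounted at the origin on the work surface. World frame = base frame: x ahead of the robot, y to its left, z up, the work surface at z = 0. Lengths are in m, angles in rad, forces in N, time in s.
With the tool pointing down it reaches from about 0.325 to 0.775 m from the base axis. Payload 9.3 kg.
Tool frame: the origin (TCP) lies between the finger pads, 19 mm behind the fingertips; this is the grasp point; z points along the fingers, y is the line along which they close (so a half turn about z gives the same grasp; the last joint's range is limited). The gripper opens to 85 mm and grips with 20 to 120 N. Pads are 22 mm wide; open, the fingers measure 114 mm over their backs; the gripper's body (76 mm by 85 mm) begins 54 mm behind the grasp point. The pads swing forward as they close: fully open they stand 13 mm farther back than shut.
Start: joints at [-1.281, 0.259, 0.021, 1.334, 0, 1.418], TCP at [0.236, -0.497, 0.25] pointing down, gripper open.
Joint ranges: [-3.04, 3.04], [-0.91, 1.82], [-1.04, 1.36], [-1.92, 1.95], [-1.52, 1.45], [-3.14, 3.14]. Speed limits (rad/s): [2.22, 2.22, 2.79, 3.14, 3.14, 3.14].

## Interface

Orientations are given as a unit quaternion [w, x, y, z].
In Python, from station import sensors, viewer, job gives the robot as it stands.
- The arm moves only by the tool jog_arm, never from a script. Its arguments are lists of equal length, an entry for each row: "claw": the finger opening in m, from 0 to 0.0854; "slide": the shift along the tool's x, y, z in m, a list of three; "yaw": the turn about the tool's z in rad. In form: {"claw": [claw, ...], "slide": [[tx, ty, tz], ...], "yaw": [yaw, ...]}. A call has exactly 5 rows; each row shifts and turns the commanded pose from where the row before left it, along the tool's axes as they then stand; what a row does not reach is not made up. A row lasts 1/12 s, in which the tool goes at most 41.7 mm and 7.16 degrees, less where a joint would pass 70% of its speed; a pose out of reach is approached as far as the arm can. A call is refused whole if a number of a shift passes 0.0417 or a number of a turn 0.125, either way. A call with a gripper value outside its range is refused whole. The fingers move at their own pace and stop on an object; "newtons" is the grip in N (left out, the last holds). Time passes only in rows, so rows that do not move let the fingers close, or fill a call up. It gives the time, the measured TCP pose, the force, the opening and the grip force at its end, in the units of the state.
- sensors.read_state(): the state, without advancing time (a new reading comes with each control period).
- viewer.read_camera(name): name is "scene" or "side" or "wrist"; returns (picture, depth): 480x640x3 uint8, blue, green, red; 480x640 float32, m along the optical axis (not along the pixel's ray), 0 where there is no reading.
- viewer.get_calibration(name): a dict with "mtx" (3x3 intrinsics, pixels), "R" (3x3) and "t" (3): a world point X has camera coordinates R X + t; the wrist camera has in their place "tool_from_camera" (4x4, takes a point from camera to tool coordinates, whose origin is the TCP and whose axes are the flange's). Camera axes: x right, y down, z forward; pixel columns grow to the right and rows downward; lengths in m; the calibration is good to about 2 mm. A picture is of the moment at which its call begins: read the wrist's pose just before it. get_calibration takes no time and is no camera call.
- job.job_done(): hands the job in; it is judged then, once.
Trained networks look in the newest picture that a camera, given by its name, has taken for a name from the list of things; names that differ only in an ending like _2 or _b are one class to them, and where a whole thing is asked for, a point or a joint stands for the part that bears it (a point fixed in the world has none). Each returns a list of dicts, best first, with "score" (0 to 1); they miss things now and then, are a little off and sometimes report something else, mostly with a low value. They report only what shows in the picture. A call takes as long as a camera call. They do not tell look-alikes from the thing itself.
- viewer.spot_in(camera, thing): "at" ([row, column] in pixels, amid what is visible of it).
- viewer.silhouettes(camera, thing): "region" (480x640 bool, what is visible of it) and "at" ([row, column] in pixels, amid what is visible of it).
The state is a dict: "t": time; "joint_pos": joint angles; "joint_velocities": joint speeds; "effort": joint torques, N m; "tool_pos": TCP position; "eef_rot": TCP orientation; "force": force on the tool from outside, world axes, zero at the start; "torque": the same for the moment, N m; "grip_width": opening from 0.0 (shut) to 1.0 (fully open); "finger_force": force on a finger pad.
Only numpy, scipy, OpenCV 4.12 (cv2) and the standard library are available. Lean on these libraries where they do the work, as an engineer would, in place of code of your own. Each camera call takes 0.05 s, during which the arm holds its last target. There are 200 camera calls.

## Working session

There is one attempt and no reset: what is moved stays moved. The work goes in short steps, Python scripts to look and compute and a tool call to move; the robot and the scene stay as the last step left them, time stands still between calls to the robot, and variables do not carry over. Pictures are saved under pics/ and viewed, at most 10 in all, crops included, and the job is handed in when it is done.

Besides the shell and the picture viewer there is one more tool, called in YAML: its name, and indented under it one key for each argument. jog_arm: Moves the arm, as the interface text tells. Its arguments: {"type":"object","properties":{"claw":{"type":"array","items":{"type":"number"}},"slide":{"type":"array","items":{"type":"array","items":{"type":"number"}}},"yaw":{"type":"array","items":{"type":"number"}},"newtons":{"type":"number"}},"required":["claw","slide","yaw"]}

```bash
mkdir -p pics; cat > h.py <<'E'
import numpy as np, cv2
from station import sensors, viewer, job
def world(cam,px,d):
    c=viewer.get_calibration(cam);r,q=px
    p=np.linalg.inv(c["mtx"])@np.array([q,r,1.0])*d
    return c["R"].T@(p-c["t"])
E
python3 - <<'E'
from h import *
s=sensors.read_state();print(s["t"],s["tool_pos"],s["eef_rot"],s["grip_width"])
for cam in["scene","side"]:
    im,d=viewer.read_camera(cam);cv2.imwrite(f"pics/{cam}0.png",im)
    c=viewer.get_calibration(cam);print(cam,(-c["R"].T@c["t"]).round(3))
    for n in["tray","gap","stray_center","small_center","ball1_center","chalk1","polish"]:
        for o in viewer.silhouettes(cam,n)[:8]:
            m=o["region"]&(d>0)
            if m.sum()<5: continue
            rr,cc=np.nonzero(m);K=c["mtx"];z=d[m]
            P=np.stack([(cc-K[0,2])*z/K[0,0],(rr-K[1,2])*z/K[1,1],z])
            W=(c["R"].T@(P-c["t"][:,None])).T
            print(n,round(o["score"],2),np.round(o["at"]),m.sum(),np.median(W,0).round(3),np.percentile(W,2,axis=0).round(3),np.percentile(W,98,axis=0).round(3))
E
```

```text
0.0 [ 0.23556932 -0.49669339  0.24935492] [-6.85738084e-04  9.75594305e-01  2.19579780e-01 -4.91518201e-05] 0.9956290927444091
scene [0.963 0.543 0.967]
tray 0.92 [204. 279.] 2616 [ 0.553 -0.071  0.021] [ 0.475 -0.208  0.003] [ 0.616 -0.001  0.033]
gap 0.39 [160. 271.] 498 [ 0.518 -0.164  0.051] [ 0.486 -0.194  0.022] [ 0.538 -0.148  0.064]
stray_center 0.98 [306. 342.] 671 [0.645 0.219 0.053] [0.619 0.191 0.03 ] [0.665 0.24  0.062]
stray_center 0.98 [340. 382.] 748 [0.638 0.307 0.048] [0.609 0.28  0.025] [0.658 0.329 0.057]
stray_center 0.86 [281. 377.] 644 [0.558 0.224 0.047] [0.53  0.196 0.025] [0.577 0.244 0.058]
stray_center 0.18 [315. 459.] 189 [0.474 0.366 0.019] [ 0.459  0.352 -0.   ] [0.485 0.379 0.024]
small_center 0.75 [280. 430.] 234 [0.468 0.283 0.032] [0.451 0.266 0.019] [0.478 0.296 0.039]
ball1_center 0.9 [158. 267.] 517 [ 0.519 -0.164  0.051] [ 0.491 -0.205  0.006] [ 0.538 -0.148  0.064]
ball1_center 0.43 [314. 460.] 185 [0.474 0.366 0.019] [ 0.451  0.352 -0.   ] [0.485 0.378 0.024]
chalk1 0.68 [247. 323.] 157 [0.572 0.071 0.019] [0.56  0.058 0.002] [0.581 0.08  0.02
[... 718 characters left out ...]
 [0.61  0.198 0.024] [0.655 0.241 0.06 ]
stray_center 0.82 [329. 219.] 1091 [0.62  0.311 0.044] [0.603 0.282 0.013] [0.649 0.329 0.055]
small_center 0.62 [362. 320.] 441 [0.458 0.287 0.03 ] [0.445 0.269 0.015] [0.475 0.297 0.037]
ball1_center 0.83 [177. 402.] 509 [ 0.503 -0.161  0.048] [ 0.483 -0.189  0.021] [ 0.532 -0.148  0.061]
chalk1 0.71 [254. 324.] 218 [0.567 0.074 0.016] [ 0.558  0.057 -0.002] [0.583 0.08  0.02 ]
chalk1 0.68 [413. 289.] 393 [0.468 0.369 0.017] [ 0.455  0.35  -0.003] [0.482 0.38  0.02 ]
polish 0.88 [405. 188.] 2829 [0.562 0.444 0.081] [0.547 0.416 0.006] [0.589 0.462 0.129]
polish 0.67 [176. 402.] 515 [ 0.503 -0.161  0.048] [ 0.483 -0.201  0.022] [ 0.534 -0.148  0.061]
```

```bash
python3 - <<'E'
import cv2,numpy as np
for n,(a,b,c,d) in {"scene":(110,430,200,520),"side":(130,450,160,480)}.items():
    im=cv2.imread(f"pics/{n}0.png");cv2.imwrite(f"pics/{n}0c.png",cv2.resize(im[a:b,c:d],(590,590),interpolation=cv2.INTER_CUBIC))
E
```

```text
(no output)
```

View pics/scene0c.png

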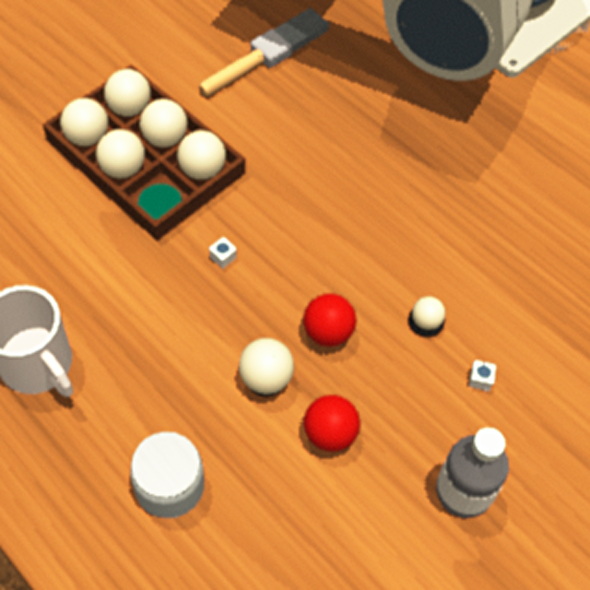

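View pics/side0c.png

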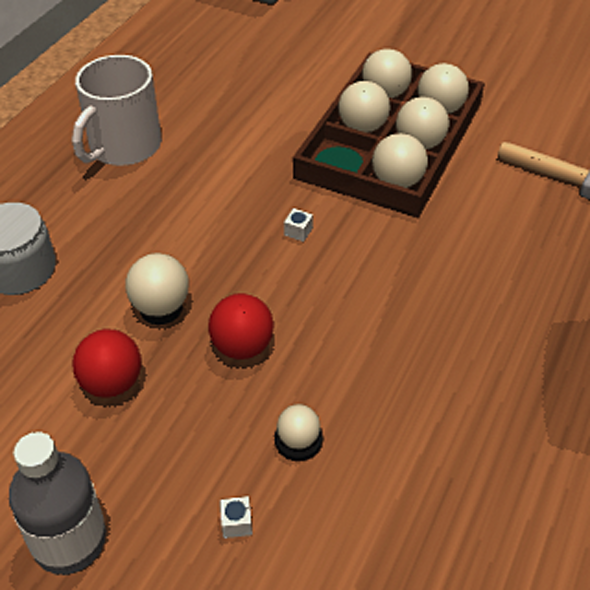

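The scene crop shows the green empty place at crop (160,200), in the tray's far-x, +y corner. The ivory stray is at (266,366), with two red look-alikes beside it, and the small ball is at (428,312). The side crop agrees: the gap is at (340,158) and the stray at (157,285). Next I'll refine both positions.

```bash
python3 - <<'E'
from h import *
from scipy.optimize import least_squares
G=[]
for cam,sp in[("scene",(306,342)),("side",(284,246))]:
    im,d=viewer.read_camera(cam);c=viewer.get_calibration(cam);K=c["mtx"]
    b,g,r=[im[...,i].astype(int) for i in range(3)]
    def W(m):
        rr,cc=np.nonzero(m&(d>0));z=d[rr,cc]
        return (c["R"].T@(np.stack([(cc-K[0,2])*z/K[0,0],(rr-K[1,2])*z/K[1,1],z])-c["t"][:,None])).T
    w=W((g>r+25)&(g>b+10));w=w[np.linalg.norm(w[:,:2]-[.579,-.04],axis=1)<.06]
    print(cam,"gap",len(w),w.mean(0),w.min(0),w.max(0))
    o=min(viewer.silhouettes(cam,"stray_center"),key=lambda o:np.hypot(*(np.array(o["at"])-sp)))
    w=W(o["region"]);w=w[w[:,2]>.025]
    f=least_squares(lambda p:np.linalg.norm(w-p,axis=1)-.0285,w.mean(0)-[0,0,.02],loss="soft_l1",f_scale=.002)
    print(o["at"],"stray",f.x,np.abs(f.fun).mean())
    # tray balls
    w=W((r>150)&(b>90)&(r-b<110));w=w[(w[:,2]>.035)&(w[:,2]<.07)&(w[:,1]<.0)&(w[:,1]>-.22)&(w[:,0]<.63)&(w[:,0]>.46)]
    for x in(.511,.579):
        for y in(-.036,-.104,-.172):
            v=w[np.linalg.norm(w[:,:2]-[x,y],axis=1)<.033]
            if len(v)<100: continue
            f=least_squares(lambda p:np.linalg.norm(v-p,axis=1)-.0285,[x,y,.035],loss="soft_l1",f_scale=.002);print(f.x.round(4),len(v))
E
```

```text
scene gap 294 [ 0.57442099 -0.04073119  0.00755092] [ 5.50396467e-01 -6.26583272e-02 -1.80553314e-06] [ 0.5967893  -0.02021896  0.01356113]
[309.4, 342.3] stray [0.63803711 0.21330115 0.03350456] 0.0010510360753493387
[ 0.5071 -0.0402  0.0346] 467
[ 0.5091 -0.1084  0.0348] 447
[ 0.5108 -0.1761  0.0348] 417
[ 0.5771 -0.1063  0.0346] 463
[ 0.579  -0.1741  0.0347] 440
side gap 221 [ 0.57533362 -0.04519745  0.00532123] [ 0.55145889 -0.06317361  0.00209839] [ 0.60021608 -0.03026336  0.0082263 ]
[283.5, 243.8] stray [0.63784879 0.21322491 0.03172125] 0.0007641802218652426
[ 0.5066 -0.0403  0.0323] 458
[ 0.5083 -0.108   0.0324] 410
[ 0.5103 -0.1759  0.0324] 362
[ 0.5765 -0.1064  0.0324] 385
[ 0.5782 -0.1741  0.0323] 349
```

jog_arm:
  claw: [0,0,0,0,0]
  slide:
    - [0,0,0]
    - [0,0,0]
    - [0,0,0]
    - [0,0,0]
    - [0,0,0]
  yaw: [-0.113,-0.113,-0.113,-0.113,-0.113]

```text
t: 1.42
tool_pos: [0.2357, -0.497, 0.25]
eef_rot: [0.0, 0.874, 0.485, 0.0]
force: [0.1, -1.2, -0.0]
grip_width: 0.299
finger_force: 0.0
```

jog_arm:
  claw: [0,0,0,0,0]
  slide:
    - [0,0,0]
    - [0,0,0]
    - [0,0,0]
    - [0,0,0]
    - [0,0,0]
  yaw: [-0.113,-0.113,-0.113,-0.113,-0.113]

```text
t: 1.83
tool_pos: [0.2356, -0.4969, 0.25]
eef_rot: [-0.0, 0.704, 0.71, -0.0]
force: [0.6, -1.0, 0.5]
grip_width: -0.002
finger_force: 0.0
```

Gap ≈ (0.575, -0.0385) and stray ≈ (0.638, 0.213). Tool x is now world +Y, tool y is world +X, and tool z points down.

jog_arm:
  claw: [0,0,0,0,0]
  slide:
    - [0.0306,0.0226,0]
    - [0.0306,0.0226,0]
    - [0.0306,0.0226,0]
    - [0.0306,0.0226,0]
    - [0.0306,0.0226,0]
  yaw: [0,0,0,0,0]

```text
t: 2.25
tool_pos: [0.349, -0.3423, 0.2501]
eef_rot: [0.0, 0.707, 0.708, -0.0]
force: [1.1, -0.4, 0.1]
grip_width: 0.001
finger_force: 0.0
```

jog_arm:
  claw: [0,0,0,0,0]
  slide:
    - [0.0306,0.0226,0]
    - [0.0306,0.0226,0]
    - [0.0306,0.0226,0]
    - [0.0306,0.0226,0]
    - [0.0306,0.0226,0]
  yaw: [0,0,0,0,0]

```text
t: 2.67
tool_pos: [0.4618, -0.1888, 0.2502]
eef_rot: [0.0, 0.706, 0.708, 0.0]
force: [0.8, -1.0, 0.2]
grip_width: 0.002
finger_force: 0.0
```

jog_arm:
  claw: [0,0,0,0,0]
  slide:
    - [0.0306,0.0226,0]
    - [0.0306,0.0226,0]
    - [0.0306,0.0226,0]
    - [0.0306,0.0226,0]
    - [0.0306,0.0226,0]
  yaw: [0,0,0,0,0]

```text
t: 3.08
tool_pos: [0.5746, -0.0354, 0.2501]
eef_rot: [0.0, 0.706, 0.708, 0.0]
force: [0.9, -0.9, -1.0]
grip_width: 0.003
finger_force: 0.0
```

jog_arm:
  claw: [0,0,0,0,0]
  slide:
    - [0,0,0]
    - [0,0,0]
    - [0,0,0]
    - [0,0,0]
    - [0,0,0]
  yaw: [0,0,0,0,0]

```text
t: 3.5
tool_pos: [0.5732, -0.0384, 0.2502]
eef_rot: [0.0, 0.707, 0.707, 0.0]
force: [0.4, -0.1, -0.2]
grip_width: 0.0
finger_force: 0.0
```

jog_arm:
  claw: [0,0,0,0,0]
  slide:
    - [0,0.002,0.029]
    - [0,0,0.029]
    - [0,0,0.029]
    - [0,0,0.029]
    - [0,0,0.029]
  yaw: [0,0,0,0,0]

```text
t: 3.92
tool_pos: [0.5752, -0.0384, 0.1042]
eef_rot: [0.0, 0.707, 0.707, 0.0]
force: [0.7, 0.9, 0.2]
grip_width: 0.001
finger_force: 0.0
```

jog_arm:
  claw: [0,0,0,0,0]
  slide:
    - [0,0,0]
    - [0,0,0]
    - [0,0,0]
    - [0,0,0]
    - [0,0,0]
  yaw: [0,0,0,0,0]

```text
t: 4.33
tool_pos: [0.5766, -0.0376, 0.1069]
eef_rot: [0.001, 0.706, 0.708, 0.001]
force: [-0.0, 0.1, -0.5]
grip_width: -0.005
finger_force: 0.0
```

```bash
python3 - <<'E'
from h import *
im,d=viewer.read_camera("scene");a=cv2.resize(im[110:270,200:360],(400,400))
im,d=viewer.read_camera("side");b=cv2.resize(im[110:270,290:450],(400,400))
cv2.imwrite("pics/chk.png",np.hstack([a,b]))
E
```

```text
(no output)
```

View pics/chk.png

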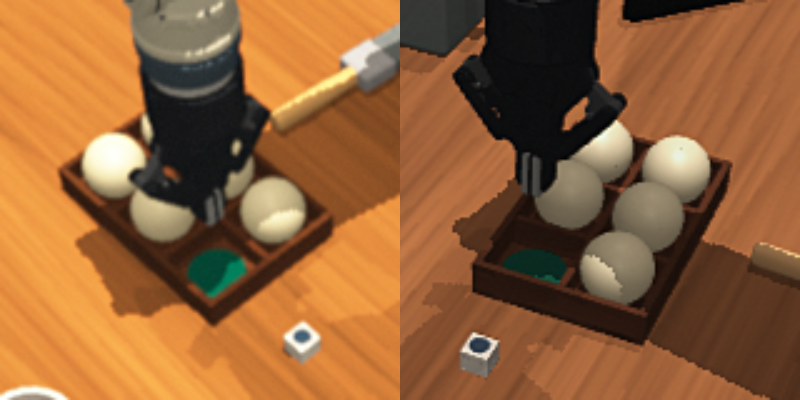

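The fingertips stand right over the green pad in both views: (212,215) over (217,270), and (530,190) over (538,265). Hold, then go on to the stray.

jog_arm:
  claw: [0,0,0,0,0]
  slide:
    - [0,0,0]
    - [0,0,0]
    - [0,0,0]
    - [0,0,0]
    - [0,0,0]
  yaw: [0,0,0,0,0]

```text
t: 4.85
tool_pos: [0.5757, -0.0372, 0.1049]
eef_rot: [-0.0, 0.706, 0.708, -0.0]
force: [-0.0, 0.7, 0.0]
grip_width: -0.001
finger_force: 0.0
```

jog_arm:
  claw: [0,0,0,0,0]
  slide:
    - [0,0,0]
    - [0,0,0]
    - [0,0,0]
    - [0,0,0]
    - [0,0,0]
  yaw: [0,0,0,0,0]

```text
t: 5.27
tool_pos: [0.5757, -0.0373, 0.105]
eef_rot: [-0.0, 0.706, 0.708, -0.0]
force: [-0.5, -0.5, -0.3]
grip_width: -0.004
finger_force: 0.0
```

jog_arm:
  claw: [0,0,0,0,0]
  slide:
    - [0,0,0]
    - [0,0,0]
    - [0,0,0]
    - [0,0,0]
    - [0,0,0]
  yaw: [0,0,0,0,0]

```text
t: 5.68
tool_pos: [0.5757, -0.0373, 0.105]
eef_rot: [-0.0, 0.706, 0.708, 0.0]
force: [-0.2, -0.2, 0.0]
grip_width: 0.003
finger_force: 0.0
```

jog_arm:
  claw: [0,0,0,0,0]
  slide:
    - [0,0,0]
    - [0,0,0]
    - [0,0,0]
    - [0,0,0]
    - [0,0,0]
  yaw: [0,0,0,0,0]

```text
t: 6.1
tool_pos: [0.5757, -0.0373, 0.105]
eef_rot: [-0.0, 0.706, 0.708, -0.0]
force: [-0.1, -0.5, 0.2]
grip_width: -0.003
finger_force: 0.0
```

jog_arm:
  claw: [0,0,0,0,0]
  slide:
    - [0,0,0]
    - [0,0,0]
    - [0,0,0]
    - [0,0,0]
    - [0,0,0]
  yaw: [0,0,0,0,0]

```text
t: 6.52
tool_pos: [0.5757, -0.0373, 0.105]
eef_rot: [-0.0, 0.706, 0.708, -0.0]
force: [0.1, -0.3, -0.1]
grip_width: 0.0
finger_force: 0.0
```

jog_arm:
  claw: [0,0,0,0,0]
  slide:
    - [0,0,-0.029]
    - [0,0,-0.029]
    - [0,0,-0.029]
    - [0,0,-0.029]
    - [0,0,-0.029]
  yaw: [0,0,0,0,0]

```text
t: 6.93
tool_pos: [0.5755, -0.0372, 0.2515]
eef_rot: [0.0, 0.706, 0.708, 0.0]
force: [1.5, -0.3, -0.2]
grip_width: -0.004
finger_force: 0.0
```

jog_arm:
  claw: [0,0,0,0,0]
  slide:
    - [0.0252,0.0063,0]
    - [0.0252,0.0063,0]
    - [0.0252,0.0063,0]
    - [0.0252,0.0063,0]
    - [0.0252,0.0063,0]
  yaw: [0,0,0,0,0]

```text
t: 7.35
tool_pos: [0.6071, 0.0899, 0.2501]
eef_rot: [0.0, 0.706, 0.708, 0.0]
force: [-0.5, -0.2, -0.3]
grip_width: 0.001
finger_force: 0.0
```

jog_arm:
  claw: [0,0,0,0,0]
  slide:
    - [0.0252,0.0063,0]
    - [0.0252,0.0063,0]
    - [0.0252,0.0063,0]
    - [0.0252,0.0063,0]
    - [0.0252,0.0063,0]
  yaw: [0,0,0,0,0]

```text
t: 7.77
tool_pos: [0.6384, 0.2162, 0.2499]
eef_rot: [0.0, 0.706, 0.708, -0.0]
force: [0.6, -1.3, -0.2]
grip_width: -0.001
finger_force: 0.0
```

jog_arm:
  claw: [0,0,0,0,0]
  slide:
    - [0,0,0]
    - [0,0,0]
    - [0,0,0]
    - [0,0,0]
    - [0,0,0]
  yaw: [0,0,0,0,0]

```text
t: 8.18
tool_pos: [0.6382, 0.2138, 0.2503]
eef_rot: [0.0, 0.707, 0.707, 0.0]
force: [-0.3, 0.0, 0.1]
grip_width: 0.001
finger_force: 0.0
```

jog_arm:
  claw: [0,0,0,0,0]
  slide:
    - [0,0,0.029]
    - [0,0,0.029]
    - [0,0,0.029]
    - [0,0,0.029]
    - [0,0,0.028]
  yaw: [0,0,0,0,0]

```text
t: 8.6
tool_pos: [0.638, 0.2138, 0.105]
eef_rot: [0.0, 0.707, 0.707, 0.0]
force: [0.5, -0.9, 1.0]
grip_width: -0.003
finger_force: 0.0
```

jog_arm:
  claw: [0,0,0,0,0]
  slide:
    - [0,0,0]
    - [0,0,0]
    - [0,0,0]
    - [0,0,0]
    - [0,0,0]
  yaw: [0,0,0,0,0]

```text
t: 9.02
tool_pos: [0.6392, 0.2149, 0.1081]
eef_rot: [0.001, 0.706, 0.708, 0.001]
force: [-0.5, 1.0, -0.4]
grip_width: -0.004
finger_force: 0.0
```

```bash
python3 - <<'E'
from h import *
im,d=viewer.read_camera("scene");a=cv2.resize(im[190:390,250:450],(400,400))
im,d=viewer.read_camera("side");b=cv2.resize(im[170:370,160:360],(400,400))
cv2.imwrite("pics/chk2.png",np.hstack([a,b]))
E
```

```text
(no output)
```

View pics/chk2.png

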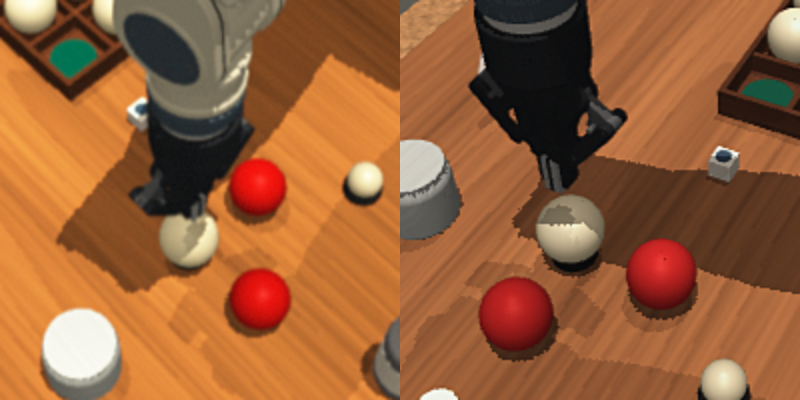

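The fingertips (190,210) and (560,185) are just over the ivory stray at (188,238) and (570,228). They are not touching it. Hold, then rise.

jog_arm:
  claw: [0,0,0,0,0]
  slide:
    - [0,0,0]
    - [0,0,0]
    - [0,0,0]
    - [0,0,0]
    - [0,0,0]
  yaw: [0,0,0,0,0]

```text
t: 9.53
tool_pos: [0.6382, 0.2148, 0.1059]
eef_rot: [-0.0, 0.706, 0.708, -0.0]
force: [-0.9, -0.2, 0.3]
grip_width: 0.005
finger_force: 0.0
```

jog_arm:
  claw: [0,0,0,0,0]
  slide:
    - [0,0,0]
    - [0,0,0]
    - [0,0,0]
    - [0,0,0]
    - [0,0,0]
  yaw: [0,0,0,0,0]

```text
t: 9.95
tool_pos: [0.6382, 0.2148, 0.1059]
eef_rot: [-0.0, 0.706, 0.708, -0.0]
force: [0.1, -0.2, 0.6]
grip_width: -0.005
finger_force: 0.0
```

jog_arm:
  claw: [0,0,0,0,0]
  slide:
    - [0,0,0]
    - [0,0,0]
    - [0,0,0]
    - [0,0,0]
    - [0,0,0]
  yaw: [0,0,0,0,0]

```text
t: 10.37
tool_pos: [0.6382, 0.2149, 0.106]
eef_rot: [-0.0, 0.706, 0.708, -0.0]
force: [0.2, -0.1, 0.1]
grip_width: 0.003
finger_force: 0.0
```

jog_arm:
  claw: [0,0,0,0,0]
  slide:
    - [0,0,0]
    - [0,0,0]
    - [0,0,0]
    - [0,0,0]
    - [0,0,0]
  yaw: [0,0,0,0,0]

```text
t: 10.78
tool_pos: [0.6382, 0.2149, 0.106]
eef_rot: [-0.0, 0.706, 0.708, 0.0]
force: [0.6, 0.6, 0.6]
grip_width: 0.003
finger_force: 0.0
```

jog_arm:
  claw: [0,0,0,0,0]
  slide:
    - [0,0,0]
    - [0,0,0]
    - [0,0,0]
    - [0,0,0]
    - [0,0,0]
  yaw: [0,0,0,0,0]

```text
t: 11.2
tool_pos: [0.6382, 0.2148, 0.106]
eef_rot: [-0.0, 0.706, 0.708, -0.0]
force: [-0.8, 0.2, -0.0]
grip_width: 0.001
finger_force: 0.0
```

jog_arm:
  claw: [0,0,0,0,0]
  slide:
    - [0,0,-0.03]
    - [0,0,-0.03]
    - [0,0,-0.03]
    - [0,0,-0.03]
    - [0,0,-0.03]
  yaw: [0,0,0,0,0]

```text
t: 11.62
tool_pos: [0.6379, 0.2148, 0.2576]
eef_rot: [0.0, 0.706, 0.708, 0.0]
force: [0.1, 0.1, -0.1]
grip_width: 0.004
finger_force: 0.0
```

jog_arm:
  claw: [0,0,0,0,0]
  slide:
    - [0,0,0]
    - [0,0,0]
    - [0,0,0]
    - [0,0,0]
    - [0,0,0]
  yaw: [0,0,0,0,0]

```text
t: 12.03
tool_pos: [0.6379, 0.2147, 0.2545]
eef_rot: [-0.001, 0.706, 0.708, -0.001]
force: [0.2, -0.6, -0.1]
grip_width: -0.002
finger_force: 0.0
```

```bash
python3 -c "
from h import *
s=sensors.read_state();print(s['t'],s['tool_pos'])
print(job.job_done())"
```

```text
12.0333 [0.63786234 0.21474433 0.25453966]
the job is handed in; nothing more can be done
None
```

The hand pointed at the empty tray place and then at the stray pool ball, over two seconds each, with no sign of contact, and finished about 25 cm up; the job was handed in at 12.0 s, with no verdict shown.

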